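# Stack the empty two-colour tote on the tote of thread spools

## Robot

A 6-joint arm with a two-finger parallel gripper is mounted at the origin on the work surface. World frame = base frame: x ahead of the robot, y to its left, z up, the work surface at z = 0. Lengths are in m, angles in degrees, forces in N, time in s.
With the tool pointing down it reaches from about 0.325 to 0.775 m from the base axis. Payload 9.3 kg.
Tool frame: the origin (TCP) lies at the centre of the arm's flange, where the gripper is bolted on; the fingertips stand 173 mm ahead of it and the grasp point (between the pads) lies 155 mm ahead of it (manip.nose_length is the distance from the TCP to the fingertips, in m); x points along the fingers, z is the direction in which the jaws open and shut, and the axes are right-handed (so a half turn about x gives the same grasp; the last joint's range is limited). The gripper opens to 85 mm and grips with 20 to 120 N. Pads are 22 mm wide; open, the fingers measure 114 mm over their backs; the gripper's body (76 mm by 85 mm) begins 54 mm behind the grasp point. The pads swing forward as they close: fully open they stand 13 mm farther back than shut.
Start: joints at [-82.311, 14.817, 1.232, 76.415, 0, 81.257], TCP at [0.156, -0.528, 0.405] pointing down, gripper open.
Joint ranges: [-174.27, 174.27], [-52.1, 104.24], [-59.71, 78.15], [-110.17, 111.67], [-87.03, 83.33], [-180, 180]. Speed limits (degrees/s): [127.2, 127.2, 159.86, 180, 180, 180].

## Interface

Orientations are given as a 3x3 rotation matrix whose columns are the frame's x, y, z axes.
In Python, from workcell import manip gives the robot as it stands. The module is installed in compiled form; this text tells all that it offers.
- The arm moves only by the shell command python3 -m pendant 'ROWS' [FORCE]. ROWS is JSON, a list that holds one entry, the list of rows, each a list of 7 numbers: the turn, a rotation vector about the world's x, y, z in units of 8 degrees (1.0 is 8 degrees), then the shift along the world's x, y, z in units of 30 mm (1.0 is 30 mm), then the finger opening in mm, from 0 to 85.4. A call has 1 to 20 rows; each row is the pose to reach, as a shift and turn from the pose commanded when the call began; what a row does not reach only later rows make up. A row lasts 1/10 s, in which the tool goes at most 50 mm and 8.59 degrees, less where a joint would pass 70% of its speed; a pose out of reach is approached as far as the arm can. A call with a gripper value outside its range is refused whole. The fingers move at their own pace and stop on an object; FORCE is the grip in N (left out, the last holds). Time passes only in rows, so rows that repeat a pose let the fingers close. It gives the time, the measured TCP pose, the force and the opening at its end, in the units of the state.
- manip.observe(): the state, without advancing time (a new reading comes with each control period).
- manip.capture(name): name is "scene" or "top"; returns (picture, depth): 420x560x3 uint8, blue, green, red; 420x560 float32, m along the optical axis (not along the pixel's ray), 0 where there is no reading.
- manip.get_calibration(name): a dict with "K" (3x3 intrinsics, pixels), "camera_from_world" (4x4, takes a point from world to camera coordinates). Camera axes: x right, y down, z forward; pixel columns grow to the right and rows downward; lengths in m; the calibration is good to about 2 mm. A picture is of the moment at which its call begins. get_calibration takes no time and is no camera call.
- manip.finish_job(): hands the job in, once; it reports no verdict.
The state is a dict: "clock": time; "joint_positions": joint angles; "qd": joint speeds; "tau": joint torques, N m; "ee_pos": TCP position; "ee_rot": TCP orientation; "force": force on the tool from outside, world axes, zero at the start; "torque": the same for the moment, N m; "width": finger opening in m.
Only numpy, scipy, OpenCV 4.12 (cv2) and the standard library are available. Lean on these libraries where they do the work, as an engineer would, in place of code of your own. Each camera call takes 0.05 s, during which the arm holds its last target. There are 200 camera calls.

## Task

Take the empty red-and-grey tote from the sloping stand and stack it on the tote full of thread spools, turned so that its red half stands over the other's grey half and all four feet are fully home in the saddles of the rim (red over red it would nest down onto the spools). Set it down under control rather than dropping it, let go, leave the full tote where it stands, and do not knock the jar, the thread cone or the hammer.

Things in the scene. Friction and masses are not known exactly. Their poses are not given: they have to be found in the camera images.
- tote: Empty stack-nest tote, rigid plastic, about 0.3 kg, 300 (y) x 160 (x) x 90 mm (z). Origin: centre of its underside; +y half red, -y half grey, z up out of its mouth. Walls 3 mm, leaning outward; floor 112 x 254 mm. It starts on the stand's deck, leaning with it by 30 deg: x points up the slope, the -x long side faces the robot and rests on the front lip.
- tote_rim_back (a point): On the empty tote's +x long side (the upper one on the stand): mid-thickness of the rim, top face, a good place to grip across. In the tote's frame (73, 5, 90) mm. The rim of the long sides is 14 mm thick (|x| 66 to 80 mm) with faces parallel to the tote's z axis, 25 mm deep from the top, and plain from y = -23 to +32 mm.
- tote_rim_front (a point): The same point on the opposite (-x) long side of the empty tote, the lower one on the stand: (-73, 5, 90) mm in the tote's frame.
- tote_red_end (a point): Middle of the top edge of the empty tote's red end: (0, 143.5, 90) mm in its frame.
- tote_foot (a point): One of the empty tote's four feet, (63, 102, 0) mm in its frame. They are the flat lower ends of hollow lugs on the outside of both long sides, centred at y = +102 and -50 mm, 28 mm wide, level with the underside, reaching out to |x| = 73 mm. The lugs widen upward to a rim bulge 53 mm long reaching |x| = 92 mm.
- full_tote: Full tote, same moulding, frame and measures as the empty one (origin: centre of the underside, +y half red, z up), loose and upright on the bench, 0.95 kg with thread spools standing 62 mm high in it. Starts to the left or right of the stand, red half to the robot's left as the empty one's. Stacked, the empty tote's underside is 84 mm above this one's; the same way round it would nest, sinking in.
- full_tote_saddle (a point): Floor of one of the full tote's four saddles, (71.5, -102, 84) mm in its frame: pockets in the top of the long rims, 36 mm long (y), 6 mm deep, centred at y = -102 and +50 mm, closed outside by a lip at |x| = 77 to 80 mm. A tote turned half round has its feet over them, with 4 mm of play each way.
- full_tote_red_end (a point): Middle of the top edge of the full tote's red end: (0, 143.5, 90) mm in its frame.
- stand: Fixed sloping stand of sheet steel, 322 mm wide (y), 160 mm deep. Origin at bench height under the deck's middle; x points away from the robot, up the slope. Deck at 30 deg, 55 mm above the origin; front lip 15 mm high; grey side guides 70 mm high above the deck, 8 mm from the ends of the tote's rim, so its ends cannot be gripped there. Open at the back.
- cement_jar: Bystander: closed jar, 60 mm across, 85 mm high, red cap, on the bench between the stand and the full tote. Origin: centre of its underside.
- thread_cone: Bystander: blue cone of thread, 60 mm across at the foot, 100 mm high, on the bench nearer the robot than the jar. Origin: centre of its underside.
- hammer: Bystander: hammer, 240 mm long, lying crosswise on the bench beyond the jar. Origin: middle of its underside.

How it is judged:
By the outcome, as a careful person would: the job done as asked, in the order asked, and still so for the second after the job is handed in, with the robot touching nothing.
It also fails if it takes over 45 s, if anything falls off the work surface, if the arm or the gripper's body presses on something with over 40 N, if the wrist force passes 120 N, or if a joint passes its speed limit or range.

## Working session

There is one attempt and no reset: what is moved stays moved. The work goes in short steps, Python scripts to look and compute and a shell command to move; the robot and the scene stay as the last step left them, time stands still between calls to the robot, and variables do not carry over. Pictures are saved under pics/ and viewed, about 8 in all and at most 12, crops included, and the job is handed in when it is done.

```bash
mkdir -p pics
cat > h.py <<'E'
import numpy as np,cv2
from workcell import manip
def cam(n):
    p,d=manip.capture(n);c=manip.get_calibration(n);return p,d,np.array(c["K"]),np.array(c["camera_from_world"])
def pts(d,K,T):
    v,u=np.mgrid[:d.shape[0],:d.shape[1]]
    P=np.stack([(u-K[0,2])/K[0,0]*d,(v-K[1,2])/K[1,1]*d,d],-1)
    W=(P-T[:3,3])@T[:3,:3]; W[d<=0]=np.nan; return W
def proj(X,K,T):
    c=np.atleast_2d(X)@T[:3,:3].T+T[:3,3]; q=c@K.T; return q[:,:2]/q[:,2:]
E
python3 - <<'E'
from h import *
for n in("scene","top"):
    p,d,K,T=cam(n);cv2.imwrite(f"pics/{n}0.png",p);np.savez(f"{n}0.npz",p=p,d=d,K=K,T=T);print(n,K.tolist(),(-T[:3,:3].T@T[:3,3]).round(3),T[:3,:3].round(2).tolist(),(d>0).mean())
s=manip.observe();print(s)
E
```

```text
scene [[406.49568929626093, 0.0, 281.4417740193599], [0.0, 406.49568929626093, 207.09310833825302], [0.0, 0.0, 1.0]] [1.139 0.274 0.864] [[-0.4, 0.92, -0.0], [0.71, 0.3, -0.64], [-0.59, -0.26, -0.77]] 0.9958248299319727
top [[490.32920449808324, 0.0, 278.613166760232], [0.0, 490.32920449808324, 209.87792547035053], [0.0, 0.0, 1.0]] [0.427 0.039 1.657] [[-0.0, -1.0, -0.0], [-0.99, 0.0, -0.11], [0.11, 0.0, -0.99]] 0.9959736394557823
{'clock': 0.1, 'joint_positions': array([-8.23125669e+01,  1.48489648e+01,  1.19357800e+00,  7.64132144e+01,
        2.07027349e-03,  8.12568314e+01]), 'qd': array([-0.07981552, -0.04688853,  0.04606633, -0.02618392,  0.0449931 ,
       -0.05493545]), 'tau': array([ 5.41130474e-03, -5.56690943e+01,  3.45072055e+01,  1.16153061e-02,
       -2.25430549e-04, -2.42002284e-05]), 'ee_pos': array([ 0.15556675, -0.52750869,  0.4041093 ]), 'ee_rot': array([[-1.24355499e-04,  9.59163059e-01,  2.82853692e-01],
       [ 1.19139082e-03,  2.82853636e-01, -9.59162344e-01],
       [-9.99999283e-01,  2.17712181e-04, -1.17791247e-03]]), 'force': array([ 0.0915901 ,  0.00893904, -0.11438395]), 'torque': array([ 0.01001553,  0.01244274, -0.0254522 ]), 'width': 0.08517642752052673}
```

View pics/scene0.png

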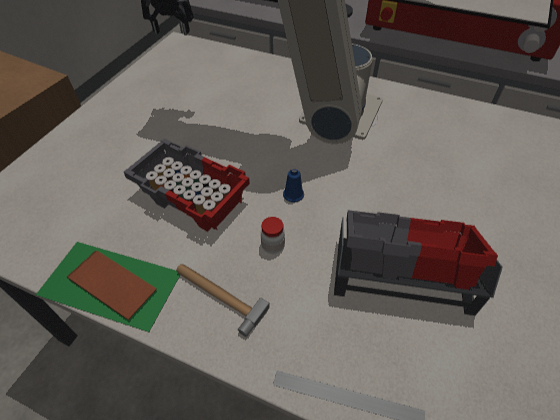

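View pics/top0.png

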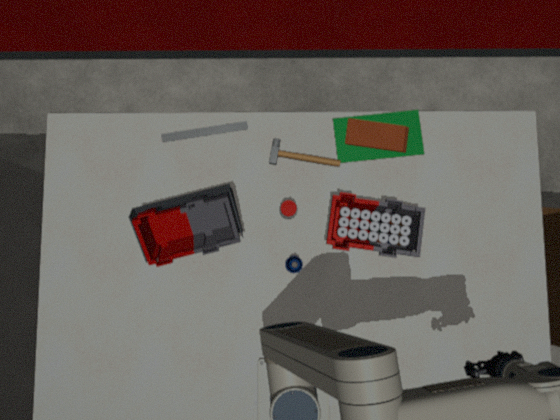

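```bash
cat > meas.py <<'E'
from h import *
def load(n): z=np.load(n+"0.npz");return z["p"],z["d"],z["K"],z["T"]
def red(p): h=p.astype(int);return (h[...,2]>90)&(h[...,1]<60)&(h[...,0]<60)
def rect(uv):
    (c,s,a)=cv2.minAreaRect(uv.astype(np.float32)*1000)
    if s[0]<s[1]: a+=90
    # a = angle of long axis; y axis = along long axis, want y near +90
    a=(a-90+90)%180-90
    return np.array(c)/1000,s,a
if __name__=="__main__":
  for n in("top","scene"):
    p,d,K,T=load(n);W=pts(d,K,T);ok=~np.isnan(W[...,0])
    m=ok&(W[...,2]>.078)&(W[...,2]<.105)&(W[...,0]>.3)&(W[...,0]<.75)&(W[...,1]>-.5)&(W[...,1]<-.06)
    if n=="top":
        m[:, :0]=0
    k,l,st,_=cv2.connectedComponentsWithStats(cv2.morphologyEx(m.astype(np.uint8),cv2.MORPH_CLOSE,np.ones((5,5))))
    i=1+np.argmax(st[1:,4]);q=W[m&(l==i)];print(n,"full",rect(q[:,:2]),np.median(q[:,2]),len(q))
    m=ok&(W[...,2]>.07)&(W[...,0]>.3)&(W[...,0]<.8)&(W[...,1]>.1)&(W[...,1]<.6)&(W[...,2]<.3)
    Q=W[m];yaw=0
    for it in range(6):
        c,s=np.cos(np.radians(yaw)),np.sin(np.radians(yaw));t=np.radians(30)
        R=np.array([[c,-s,0],[s,c,0],[0,0,1]])@np.array([[np.cos(t),0,-np.sin(t)],[0,1,0],[np.sin(t),0,np.cos(t)]])
        L=Q@R;h=np.histogram(L[:,2],bins=np.arange(-.6,.6,.002));
        top=np.percentile(L[:,2],99.5)
        # rim peak
        cand=h[0]*(h[1][:-1]>top-.05);pk=h[1][np.argmax(cand)]+.001
        r=L[abs(L[:,2]-pk)<.006];cc,sz,a=rect(r[:,:2]);yaw+=a
    rim=np.array([*cc,np.median(r[:,2])]);o=R@(rim-[0,0,.09])
    print(n,"empty",yaw,sz,len(r),"rimc",(R@rim).round(4),"origin",o.round(4),"pk",pk,top)
    for g,(x0,x1,y0,y1) in dict(jar=(.4,.75,-.1,.2)).items(): pass
  p,d,K,T=load("top");W=pts(d,K,T)
  for nm,(u,v) in dict(jar=(288,208),cone=(294,264),hammer=(275,152)).items(): print(nm,W[v,u].round(3))
E
python3 meas.py
```

```text
top full (array([ 0.54565784, -0.26704581]), (300.56134033203125, 184.92611694335938), -8.274948120117188) 0.08935755903626189 1163
top empty 14.403106909943745 (188.9663848876953, 300.8160705566406) 1104 rimc [0.5253 0.3294 0.1327] origin [0.5689 0.3406 0.0548] pk -0.1809999999999996 -0.17266710573002905
scene full (array([ 0.54492731, -0.2669798 ]), (303.0379333496094, 186.9496612548828), -8.357322692871094) 0.0868903028303956 1727
scene empty 13.7831077692681 (190.65240478515625, 299.53363037109375) 1434 rimc [0.5246 0.3297 0.1315] origin [0.5683 0.3404 0.0536] pk -0.1789999999999996 -0.17831635135641435
jar [0.602 0.013 0.084]
cone [ 0.422 -0.007 -0.003]
hammer [0.799 0.055 0.025]
```

```bash
cat >> h.py <<'E'
from scipy.spatial.transform import Rotation as Ro
def toteR(yaw,tilt=0): return (Ro.from_euler('z',yaw,degrees=True)*Ro.from_euler('y',-tilt,degrees=True)).as_matrix()
def toolR(Rt): # tool x=-tote z, tool z=+tote x
    return np.stack([-Rt[:,2],np.cross(Rt[:,0],-Rt[:,2]),Rt[:,0]],1)
def delta(pos,R,s=None):
    s=s or manip.observe()
    return (Ro.from_matrix(R@s["ee_rot"].T).as_rotvec(degrees=True)/8).round(2),((np.array(pos)-s["ee_pos"])/.03).round(2)
E
python3 - <<'E'
from h import *
Rt=toteR(14.2,30);g=np.array([.525,.3295,.132])+Rt@[.073,.005,0]
for h in(.25,.151):print(g+Rt[:,2]*h,*delta(g+Rt[:,2]*h,toolR(Rt)))
print(*delta([.45,-.25,.42],toolR(toteR(-30,0))))
E
```

```text
[0.46388099 0.3191921  0.38500635] [-2.05 -3.6  10.7 ] [10.28 28.22 -0.64]
[0.51186853 0.33133482 0.29926984] [-2.05 -3.6  10.7 ] [11.88 28.63 -3.49]
[-0.01 -0.    5.45] [9.81 9.25 0.53]
```

```bash
python3 -m pendant '[[[0,0,1,1.2,0.8,0.3,50],[0,0,2,2.7,1.9,0.6,50],[0,0,3,4.2,3.2,0.6,50],[0,0,4,5.7,4.5,0.6,50],[0,0,5,7,5.8,0.6,50],[0,0,5.45,8.2,7.1,0.6,50],[0,0,5.45,9.2,8.3,0.6,50],[0,0,5.45,9.8,9.5,0.6,50],[0,0,5.45,10,11,0.6,50],[0,0,5.45,10.2,12.5,0.6,50],[0,0,5.45,10.2,14,0.6,50],[0,0,5.45,10.2,15,0.6,50],[0,0,5.45,10.2,15,0.6,50]]]' 60
python3 - <<'E'
from h import *
Rt=toteR(14.2,30);g=np.array([.525,.3295,.132])+Rt@[.073,.005,0]
print(*delta(g+Rt[:,2]*.25,toolR(Rt)),manip.observe()["joint_positions"])
E
```

```text
clock: 1.4
ee_pos: [0.4611, -0.074, 0.4228]
ee_rot: [[-0.0, 0.496, 0.869], [0.001, 0.869, -0.496], [-1.0, 0.001, -0.001]]
force: [-0.9, 0.3, -0.2]
width: 0.05
[-0.52 -3.81  5.36] [ 0.09 13.11 -1.26] [-1.94420902e+01  6.38553908e+00 -6.86489896e+00  7.67760479e+01
  4.56812227e-02  1.00270960e+02]
```

```bash
python3 -m pendant '[[[0,0,1,0,1.2,0,50],[0,0,2,0,2.7,0,50],[0,0,3,0,4.2,0,50],[0,0,4,0,5.7,0,50],[-0.1,-0.8,4.8,0,7.2,0,50],[-0.2,-1.5,5.3,0.1,8.7,-0.2,50],[-0.3,-2.3,5.36,0.1,10.2,-0.5,50],[-0.4,-3.1,5.36,0.1,11.5,-0.9,50],[-0.5,-3.7,5.36,0.1,12.6,-1.2,50],[-0.52,-3.81,5.36,0.1,13.1,-1.26,50],[-0.52,-3.81,5.36,0.1,13.1,-1.26,50],[-0.52,-3.81,5.36,0.1,13.1,-1.26,50]]]'
python3 - <<'E'
from h import *
Rt=toteR(14.2,30);g=np.array([.525,.3295,.132])+Rt@[.073,.005,0]
print(*delta(g+Rt[:,2]*.151,toolR(Rt)),manip.observe()["joint_positions"])
for n in("scene","top"):
    p,d,K,T=cam(n);G=proj(g,K,T)[0].round().astype(int);print(n,G)
    if n=="scene": 
        q=p.copy();cv2.circle(q,tuple(G),2,(0,255,0),-1);c=q[130:330,310:530];cv2.imwrite("pics/hover.png",cv2.resize(c,None,fx=3,fy=3))
E
```

```text
clock: 2.6
ee_pos: [0.465, 0.3149, 0.3849]
ee_rot: [[0.484, -0.241, 0.841], [0.122, 0.97, 0.208], [-0.867, 0.001, 0.499]]
force: [1.0, 0.3, -0.1]
width: 0.05
[-0.01 -0.01  0.03] [ 1.56  0.55 -2.85] [ 26.93418997   6.86982476 -16.24180129  37.57708209  -6.36198419
 101.32671635]
scene [423 245]
top [178 211]
```

View pics/hover.png

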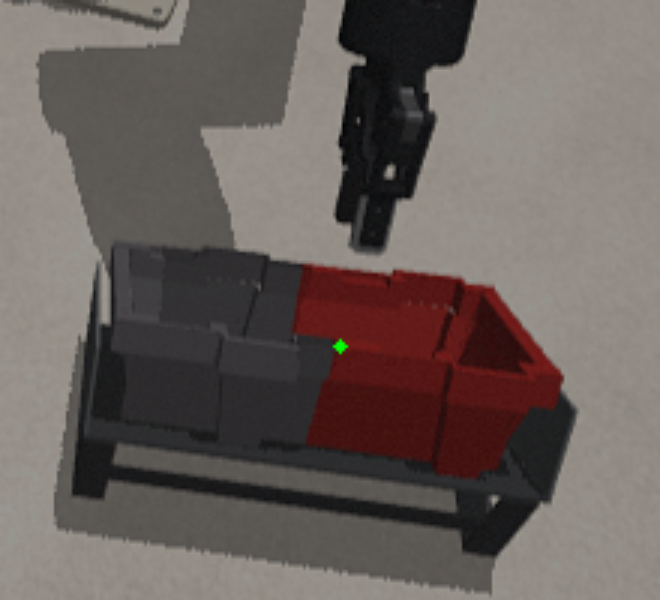

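```bash
python3 -m pendant '[[[0,0,0,0.3,0.2,-0.5,50],[0,0,0,0.6,0.3,-1.1,50],[0,0,0,0.9,0.4,-1.7,50],[0,0,0,1.2,0.47,-2.2,50],[0,0,0,1.4,0.53,-2.6,50],[0,0,0,1.56,0.55,-2.85,50],[0,0,0,1.56,0.55,-2.85,50],[0,0,0,1.56,0.55,-2.85,50]]]'
python3 - <<'E'
from h import *
Rt=toteR(14.2,30);g=np.array([.525,.3295,.132])+Rt@[.073,.005,0]
print(*delta(g+Rt[:,2]*.151,toolR(Rt)))
p,d,K,T=cam("scene");cv2.imwrite("pics/grip.png",cv2.resize(p[150:330,340:520],None,fx=3,fy=3))
E
```

```text
clock: 3.5
ee_pos: [0.5115, 0.3318, 0.2998]
ee_rot: [[0.485, -0.241, 0.84], [0.123, 0.97, 0.208], [-0.866, 0.002, 0.501]]
force: [0.2, 0.1, 0.1]
width: 0.05
[-0.02  0.    0.03] [ 0.01 -0.01 -0.02]
```

View pics/grip.png

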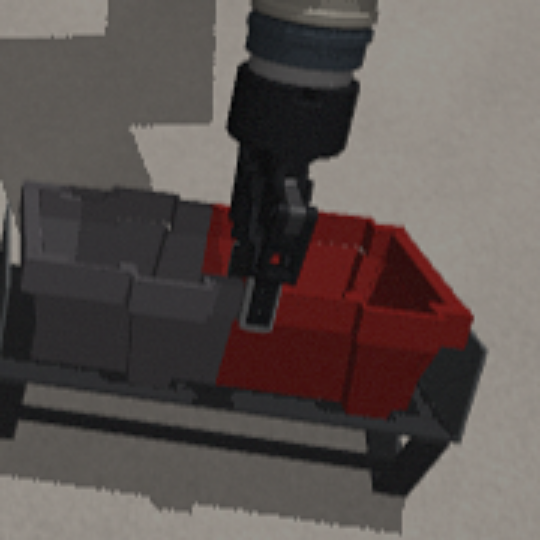

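The fingers straddle the back rim, with the outer tip at crop pixel (258,328) near the rim's lower edge. I'll close now.

```bash
python3 -m pendant '[[[0,0,0,0,0,0,25],[0,0,0,0,0,0,18],[0,0,0,0,0,0,14],[0,0,0,0,0,0,10],[0,0,0,0,0,0,5],[0,0,0,0,0,0,5],[0,0,0,0,0,0,5]]]' 70
python3 -m pendant '[[[0,0,0,-0.08,-0.02,0.14,5],[0,0,0,-0.24,-0.06,0.43,5],[0,0,0,-0.48,-0.12,0.87,5],[0,0,0,-0.73,-0.18,1.3,5],[0,0,0,-0.97,-0.25,1.73,5],[0,0,0,-1.2,-0.3,2.2,5],[0,0,0,-1.45,-0.37,2.6,5],[0,0,0,-1.7,-0.43,3,5],[0,0,0,-1.78,-0.45,3.17,5],[0,0,0,-1.78,-0.45,3.17,5]]]'
```

```text
clock: 4.25
ee_pos: [0.511, 0.332, 0.2999]
ee_rot: [[0.485, -0.242, 0.84], [0.123, 0.97, 0.208], [-0.866, 0.002, 0.501]]
force: [-4.4, -1.5, 5.6]
width: 0.013
clock: 5.25
ee_pos: [0.4576, 0.3185, 0.3956]
ee_rot: [[0.487, -0.242, 0.84], [0.123, 0.97, 0.208], [-0.865, 0.003, 0.502]]
force: [0.6, 0.2, -2.7]
width: 0.0129
```

Run:
```python
from h import *
print(*delta([.48,.29,.45],toolR(toteR(14.2))))
```

```text
[-0.93  3.65  0.03] [ 0.75 -0.95  1.81]
```

```bash
python3 -m pendant '[[[0,0,0,0.05,0,0.4,5],[-0.1,0.4,0,0.15,-0.1,0.9,5],[-0.22,0.85,0,0.25,-0.3,1.4,5],[-0.33,1.3,0,0.35,-0.5,1.7,5],[-0.45,1.8,0.02,0.45,-0.6,1.81,5],[-0.57,2.25,0.02,0.55,-0.7,1.81,5],[-0.7,2.7,0.02,0.65,-0.8,1.81,5],[-0.8,3.1,0.03,0.7,-0.9,1.81,5],[-0.9,3.5,0.03,0.75,-0.95,1.81,5],[-0.93,3.65,0.03,0.75,-0.95,1.81,5],[-0.93,3.65,0.03,0.75,-0.95,1.81,5]]]'
python3 - <<'E'
from h import *
print(*delta([.4725,-.2615,.45],toolR(toteR(171.7))),manip.observe()["joint_positions"])
E
```

```text
clock: 6.35
ee_pos: [0.4812, 0.2901, 0.4479]
ee_rot: [[-0.002, -0.245, 0.97], [-0.001, 0.97, 0.245], [-1.0, -0.0, -0.003]]
force: [0.2, -0.1, -2.6]
width: 0.0125
[ 0.03  0.   19.69] [ -0.29 -18.39   0.07] [2.25260294e+01 1.56070355e+01 8.56068305e+00 8.30996851e+01
 1.75947509e-02 9.83588021e+01]
```

```bash
python3 -m pendant '[[[0,0,0.4,0,-0.3,0,5],[0,0,1.1,0,-0.9,0,5],[0,0,1.9,0,-1.6,0,5],[0,0,2.7,0,-2.4,0,5],[0,0,3.5,0,-3.2,0,5],[0,0,4.3,0,-4,0,5],[0,0,5.1,0,-4.8,0,5],[0,0,5.9,0,-5.6,0,5],[0,0,6.7,0,-6.4,0,5],[0,0,7.5,0,-7.2,0,5],[0,0,8.3,0,-8,0,5],[0,0,9.1,0,-8.7,0,5],[0,0,9.7,0,-9.1,0,5],[0,0,10,0,-9.2,0,5]]]'
python3 -m pendant '[[[0,0,0.4,0,-0.3,0,5],[0,0,1.1,0,-0.9,0,5],[0,0,1.9,0,-1.6,0,5],[0,0,2.7,0,-2.4,0,5],[0,0,3.5,0,-3.2,0,5],[0,0,4.3,0,-4,0,5],[0,0,5.1,0,-4.8,0,5],[0,0,5.9,0,-5.6,0,5],[0,0,6.7,-0.1,-6.4,0,5],[0,0,7.5,-0.2,-7.2,0,5],[0,0,8.3,-0.25,-8,0,5],[0,0,9.1,-0.29,-8.7,0,5],[0,0,9.6,-0.29,-9.1,0,5],[0,0,9.69,-0.29,-9.19,0,5],[0,0,9.69,-0.29,-9.19,0,5],[0,0,9.69,-0.29,-9.19,0,5]]]'
python3 - <<'E'
from h import *
for n in("scene","top"):
    p,d,K,T=cam(n);cv2.imwrite(f"pics/{n}1.png",p);np.savez(f"{n}1.npz",p=p,d=d,K=K,T=T)
s=manip.observe();print(*delta([.4725,-.2615,.45],toolR(toteR(171.7))),s["joint_positions"])
for n in("scene","top"):
    z=np.load(n+"1.npz");W=pts(z["d"],z["K"],z["T"]);zz=W[...,2];m=(W[...,0]>.3)&(W[...,0]<.8)&(W[...,1]>-.55)&(W[...,1]<0)&(zz>.2)&(zz<.4)
    h=np.histogram(zz[m],bins=np.arange(.2,.4,.005));print(n,h[0])
E
```

```text
clock: 7.75
ee_pos: [0.4803, 0.0129, 0.4487]
ee_rot: [[0.002, -0.997, -0.075], [-0.002, -0.075, 0.997], [-1.0, -0.002, -0.002]]
force: [0.7, 1.3, -2.7]
width: 0.0125
clock: 9.35
ee_pos: [0.4717, -0.261, 0.4488]
ee_rot: [[0.002, -0.145, -0.989], [-0.001, -0.989, 0.145], [-1.0, 0.0, -0.002]]
force: [0.1, 0.6, -2.3]
width: 0.0127
[0.   0.02 0.  ] [ 0.02 -0.02  0.03] [-3.78768584e+01  1.32029496e+01  5.43662419e+00  8.21164707e+01
  4.87219303e-02 -1.19574244e+02]
scene [   0  682  822  285  290  299  300  308  325  343  304  299  241  243
  372  457  476  502  643 1189   34   28   21   32   59   67   51   56
   85   70   65   75   93  115   96   99   81   44   32]
top [  24  572 1278  436   82   82   67   80   76   84   84   78   94   86
  112   87   59   71  245  553  277   13    0    1    1    2    4    4
    2    6    5    4   10   20   25   14    6    5    0]
```

View pics/scene1.png

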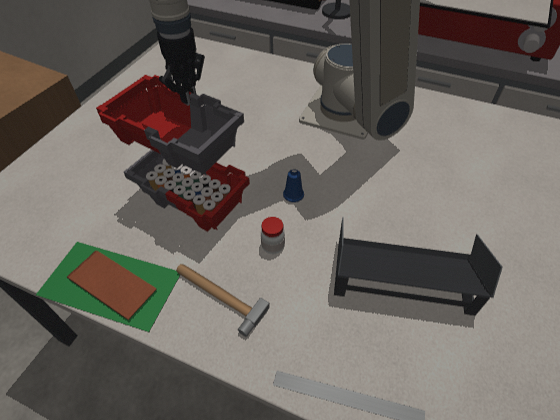

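View pics/top1.png

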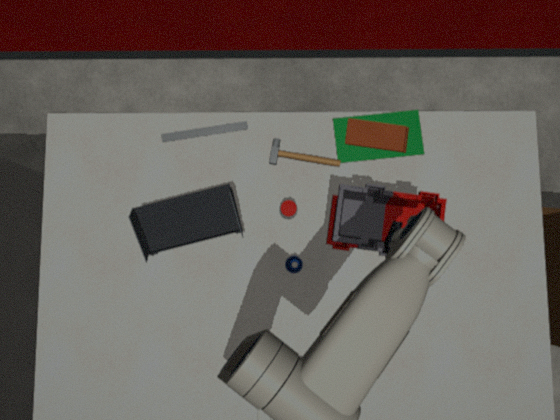

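Held level, the empty tote is over the full one, with its grey half (scene pixel ~205,135) above the full tote's red half. The full tote, jar, cone and hammer have not moved. Next I'll measure the held tote's rim.

```bash
cat > m2.py <<'E'
from meas import *
import sys
def rim(n,i,z0,grip,band=.012):
    z=np.load(f"{n}{i}.npz");p=z["p"].astype(int);W=pts(z["d"],z["K"],z["T"])
    m=(W[...,0]>.3)&(W[...,0]<.8)&(W[...,1]>-.55)&(W[...,1]<-.03)&(abs(W[...,2]-z0)<band)&(np.hypot(W[...,0]-grip[0],W[...,1]-grip[1])>.05)
    q=W[m]
    for _ in range(12):
        A=np.c_[q[:,:2]-q[:,:2].mean(0),np.ones(len(q))];c=np.linalg.lstsq(A,q[:,2],rcond=None)[0]
        r=q[:,2]-A@c;k=abs(r)<max(.003,1.5*r.std())
        if k.all():break
        q=q[k]
    c0,sz,a=rect(q[:,:2]);mn=q[:,:2].mean(0)
    print(n,"c",c0.round(4),"size",np.round(sz,1),"yaw",round(a,2),"z at c",round(float(c[2]+c[:2]@(c0-mn)),4),"slope deg xy",np.degrees(c[:2]).round(2),len(q))
if __name__=="__main__":
  g=(.4725,-.2615)
  for b in (.012,.008): rim("scene",1,.298,g,b);rim("top",1,.298,g,b)
E
python3 m2.py
```

```text
scene c [ 0.5466 -0.2649] size [304.4 186.2] yaw -7.67 z at c 0.2965 slope deg xy [0.04 0.09] 1241
top c [ 0.5467 -0.2655] size [301.4 183.8] yaw -7.98 z at c 0.2981 slope deg xy [-0.06  0.07] 595
scene c [ 0.5466 -0.2649] size [304.4 186.2] yaw -7.67 z at c 0.2966 slope deg xy [0.04 0.09] 1243
top c [ 0.5467 -0.2655] size [301.4 183.8] yaw -7.98 z at c 0.2981 slope deg xy [-0.03  0.08] 599
```

```bash
python3 -m pendant '[[[0,0,-0.06,-0.045,-0.04,-0.3,5],[0,0,-0.06,-0.045,-0.04,-0.8,5],[0,0,-0.06,-0.045,-0.04,-1.4,5],[0,0,-0.06,-0.045,-0.04,-2.0,5],[0,0,-0.06,-0.045,-0.04,-2.6,5],[0,0,-0.06,-0.045,-0.04,-3.1,5],[0,0,-0.06,-0.045,-0.04,-3.5,5],[0,0,-0.06,-0.045,-0.04,-3.7,5],[0,0,-0.06,-0.045,-0.04,-3.7,5],[0,0,-0.06,-0.045,-0.04,-3.7,5]]]'
python3 - <<'E'
from m2 import *
for n in("scene","top"):
    p,d,K,T=cam(n);np.savez(f"{n}2.npz",p=p,d=d,K=K,T=T)
    rim(n,2,.187,(.471,-.2625))
    if n=="scene":cv2.imwrite("pics/low.png",cv2.resize(p[80:240,90:270],None,fx=4,fy=4))
E
```

```text
clock: 10.45
ee_pos: [0.4706, -0.263, 0.3382]
ee_rot: [[0.002, -0.153, -0.988], [-0.001, -0.988, 0.153], [-1.0, 0.0, -0.002]]
force: [-0.1, 0.7, -2.6]
width: 0.013
scene c [ 0.5451 -0.2675] size [302.8 187.1] yaw -8.99 z at c 0.1857 slope deg xy [-0.02  0.06] 1073
top c [ 0.5453 -0.268 ] size [300.5 183.8] yaw -8.57 z at c 0.1876 slope deg xy [-0.07  0.01] 496
```

View pics/low.png

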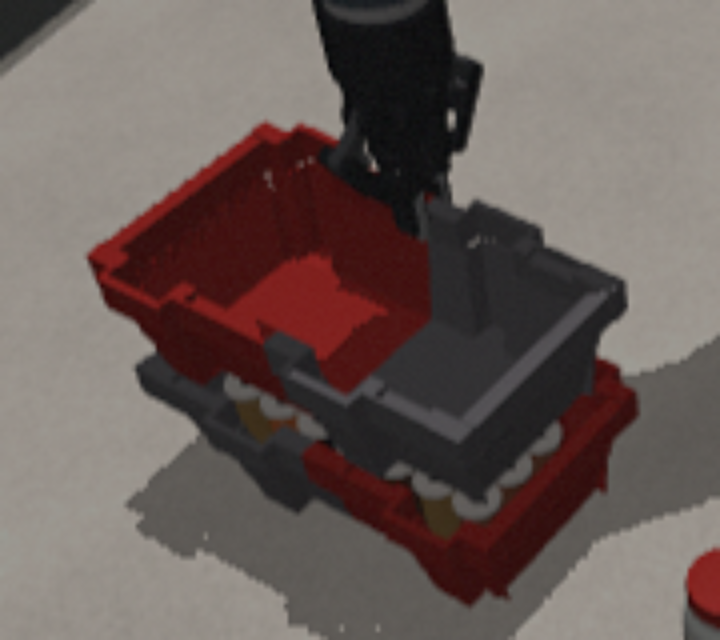

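Low view: the tote is level, about 14 mm above its seat and lined up (rim corner at crop (460,430)). I'll trim the yaw by +0.3° and lower slowly.

```bash
python3 -m pendant '[[[0,0,0.04,0,0.01,-0.08,5],[0,0,0.04,0,0.01,-0.16,5],[0,0,0.04,0,0.01,-0.24,5],[0,0,0.04,0,0.01,-0.32,5],[0,0,0.04,0,0.01,-0.38,5],[0,0,0.04,0,0.01,-0.42,5],[0,0,0.04,0,0.01,-0.45,5],[0,0,0.04,0,0.01,-0.45,5]]]'
python3 -m pendant '[[[0,0,0,0,0,-0.015,5],[0,0,0,0,0,-0.03,5],[0,0,0,0,0,-0.03,5]]]'
```

```text
clock: 11.35
ee_pos: [0.4704, -0.2626, 0.3243]
ee_rot: [[0.002, -0.147, -0.989], [-0.0, -0.989, 0.147], [-1.0, 0.0, -0.002]]
force: [0.2, 0.0, -2.8]
width: 0.0123
clock: 11.65
ee_pos: [0.4704, -0.2626, 0.3241]
ee_rot: [[0.003, -0.147, -0.989], [-0.001, -0.989, 0.147], [-1.0, 0.001, -0.003]]
force: [-1.7, 1.8, 5.4]
width: 0.0124
```

```bash
python3 -m pendant '[[[0,0,0,0,0,-0.02,5],[0,0,0,0,0,-0.02,5]]]'
python3 - <<'E'
from m2 import *
for n in("scene","top"):
    p,d,K,T=cam(n);np.savez(f"{n}3.npz",p=p,d=d,K=K,T=T)
    rim(n,3,.174,(.471,-.2625))
E
```

```text
clock: 11.85
ee_pos: [0.4703, -0.2625, 0.3241]
ee_rot: [[0.003, -0.147, -0.989], [-0.001, -0.989, 0.147], [-1.0, 0.001, -0.003]]
force: [-3.2, 2.5, 10.4]
width: 0.0129
scene c [ 0.545  -0.2666] size [303.4 185.4] yaw -8.54 z at c 0.1717 slope deg xy [0.07 0.12] 1080
top c [ 0.5451 -0.2677] size [301.7 183.6] yaw -8.06 z at c 0.1732 slope deg xy [ 0.28 -0.02] 484
```

The rim heights differ by 84–85 mm, which is seated, and the tote is level. Releasing gently.

```bash
python3 -m pendant '[[[0,0,0,0,0,0.03,5],[0,0,0,0,0,0.03,14],[0,0,0,0,0,0.03,18],[0,0,0,0,0,0.03,24],[0,0,0,0,0,0.03,32],[0,0,0,0,0,0.03,42],[0,0,0,0,0,0.03,50],[0,0,0,0,0,0.03,50]]]' 20
python3 -m pendant '[[[0,0,0,0,0,0.15,50],[0,0,0,0,0,0.4,50],[0,0,0,0,0,0.9,50],[0,0,0,0,0,1.6,50],[0,0,0,0,0,2.4,50],[0,0,0,0,0,3.2,50],[0,0,0,-0.6,0,3.8,50],[0,0,0,-1.4,0,4,50],[0,0,0,-2,0,4,50],[0,0,0,-2,0,4,50],[0,0,0,-2,0,4,50]]]'
python3 - <<'E'
from m2 import *
for n in("scene","top"):
    p,d,K,T=cam(n);np.savez(f"{n}4.npz",p=p,d=d,K=K,T=T)
    rim(n,4,.174,(2,2)); 
    if n=="scene":cv2.imwrite("pics/end.png",cv2.resize(p[80:320,90:310],None,fx=2.5,fy=2.5))
E
```

```text
clock: 12.75
ee_pos: [0.4704, -0.2626, 0.3237]
ee_rot: [[0.002, -0.147, -0.989], [-0.0, -0.989, 0.147], [-1.0, 0.0, -0.002]]
force: [-0.1, 0.3, -0.1]
width: 0.0503
clock: 13.85
ee_pos: [0.4104, -0.2626, 0.4444]
ee_rot: [[0.003, -0.148, -0.989], [-0.001, -0.989, 0.148], [-1.0, 0.001, -0.003]]
force: [0.5, 0.2, -0.2]
width: 0.0499
scene c [ 0.5452 -0.2666] size [302.9 186.2] yaw -8.55 z at c 0.1718 slope deg xy [0.03 0.09] 1222
top c [ 0.5453 -0.267 ] size [300.5 183.7] yaw -8.43 z at c 0.1733 slope deg xy [-0.18  0.11] 571
```

View pics/end.png

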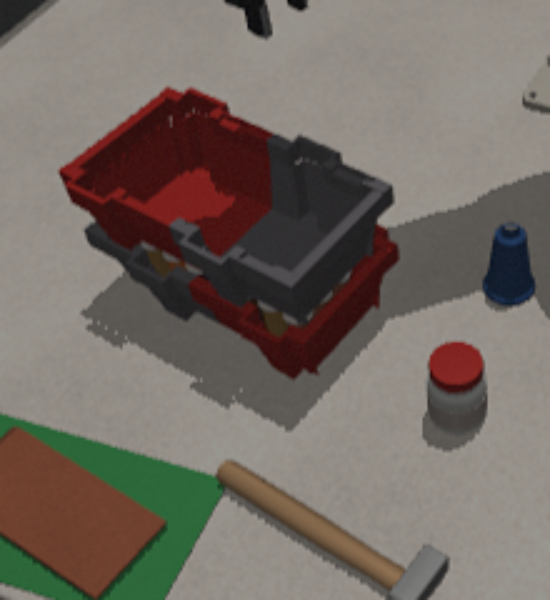

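The stack is square and level (rim corner at crop (290,285)), the gripper is clear, and the jar, cone and hammer are untouched. Handing in.

```bash
python3 -c "
from workcell import manip
print(manip.finish_job())"
```

```text
the job is handed in; nothing more can be done
None
```

I stacked the empty tote on the full one, turned so its red half stands over the other's grey half, and handed the job in at about 14 s. I gripped it by its back rim, lifted it square off the sloping deck, and levelled and turned it in the air. Then I lowered it slowly until it touched (about 10 N), let go and backed the arm away.

- **Seating:** after release, the rims are 84–85 mm apart in both cameras, where 84 mm means the feet are fully home. The tote sits level to within about 0.2°.
- **Alignment:** its centre is within about 0.5 mm of where I first measured the full tote, and its yaw within about 0.2°. Before release, the two cameras' readings of the held tote differed by up to 0.5° in yaw, which is inside the 4 mm of play.
- **Surroundings:** in the last picture the jar, cone and hammer stand as before. I judged by eye, not by measuring, that the full tote stayed put.

No checks failed.

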